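# Close the bottle labelling jig

## Task

Close the bottle labelling jig: press the red button on its blue end slide and keep it held down while you push the slide along to its end stop, so that it shoves the lying bottle up to the far plate; then let the button come up so that the slide locks there. Work with the fingertips on the slide only: do not touch or lift the lying bottle, and leave the label roll, the standing bottle, the loose cap and the marker where they are.

Things in the scene. Friction and masses are not known exactly. Their poses are not given: they have to be found in the camera images.
- jig: Labelling jig fixed to the bench: base plate 110 x 352 x 8 mm with two rails and a slotted rack between them, a cradle of two black rollers, and an upright grey end plate 104 mm high. Origin: centre of the underside, on the bench. Its +y is the slide's travel, from the parked slide to the end plate; x is across, z up. Nothing on the jig is higher than 114 mm.
- slide (a joint): Travel of the slide along jig +y, m: 0 parked, 0.084 at the rubber end stops. Saddle 76 (x) x 64 (y) mm, blue tower 48 x 54 mm, 81 mm high, round rubber pusher in front. A catch locks it in a rack slot every 12 mm (1 mm play), parked and home included: it moves only with the button down and locks where the button comes up over a slot. Friction 1 to 2 N, the bottle adds under 1 N.
- release_button (a joint): Push of the red button, m: 0 up (catch engaged in a slot), 0.008 fully down (hard stop). The catch is clear of the rack from 0.0053 on. Spring: 2 N at the start of the travel, 5 N fully down.
- button_top (a point): Centre of the top face of the red button, 38 mm (jig x) x 32 mm (jig y), level, 94 mm above the bench when up; it moves with the button and the slide. The button is on top of the tower.
- tab_face (a point): Point on the black upright thumb tab that stands on the slide just beyond the red button, on the end-plate side: tab 40 mm wide (jig x), 7 mm thick, top 112 mm above the bench. Its face looks to jig -y, 22 mm from the button's centre; a fingertip holding the button down can push against it. The point is 100 mm above the bench, at mid-width.
- pusher_face (a point): Centre of the slide's round rubber pusher face (48 mm across), 67 mm above the bench, looking to jig +y; it pushes the base of the lying bottle.
- datum_face (a point): Centre of the round rubber pad on the end plate, 67 mm above the bench, looking to jig -y. With the slide home the pusher face is 174 mm from it.
- bottle: Empty white plastic bottle without a label, with a dark green cap, 172 mm long with the cap and 66 mm across, lying loose on the rollers along jig y, cap towards the end plate. Origin: centre of its base, 67 mm above the bench; its own z runs from base to cap. Weighs about 30 to 65 g. Top of the lying bottle: 100 mm above the bench.
- label_roll: Cream roll of blank labels lying flat, 96 mm across, 45 mm high, beside the jig on its +x side. Origin: centre of its underside.
- next_bottle: Empty white plastic bottle with a dark green cap, standing, 66 mm across, 172 mm high, beside the jig's end plate on its +x side. Origin: centre of its base.
- loose_cap: Dark green screw cap lying on the bench on the jig's -x side, 44 mm across, 16 mm high. Origin: centre of its underside.
- felt_marker: Black felt marker, 140 mm long and 18 mm high, lying on the bench on the jig's -x side. Origin: its middle, on the bench.

How it is judged:
On the way, in this order (a step that is already met when the one before it is completed fails the run):
1. the red button is pressed down far enough to free the catch while the slide is still parked (value of joint release_button above 0.0052 m and value of joint slide below 0.006 m), for 0.1 s.
2. the slide is under way with the button held down (value of joint release_button above 0.0052 m and value of joint slide between 0.025 and 0.07 m), for 0.1 s.
3. the slide is at its end stop, within 2 mm, with the button still held down (value of joint release_button above 0.0052 m and value of joint slide above 0.082 m), for 0.1 s.
At the end, for the whole second after the job is handed in: The slide rests within 2 mm of its end stop, the button is up again (within 1.5 mm) so that the catch locks it, and the bottle lies still on the rollers, pushed up to the end plate within about 7 mm (value of joint slide above 0.082 m and value of joint release_button below 0.0015 m and velocity of joint slide between -0.01 and 0.01 m/s and y of bottle in the frame of jig above -0.021 m and z of bottle in the frame of jig between 0.06 and 0.075 m and x of bottle in the frame of jig between -0.008 and 0.008 m and linear speed of bottle below 0.02 m/s); the robot touches nothing.
It fails at once if the lying bottle is touched by the robot (contact force between any of the fingers, the arm and bottle above 0.5 N).
It fails at once if the lying bottle is lifted or thrown out of its cradle (z of bottle in the frame of jig above 0.085 m or angle between bottle's own z axis and vertical below 1.35 rad or angle between bottle's own z axis and vertical above 1.79 rad).
It fails at once if the label roll, the standing bottle, the loose cap or the marker is moved more than 15 mm (distance of any of label_roll, next_bottle, loose_cap, felt_marker from where it was at the start of the episode above 0.015 m).
It also fails if it takes over 38 s, if anything falls off the work surface, if the arm or the gripper's body presses on something with over 40 N, if the wrist force passes 120 N, or if a joint passes its speed limit or range.

## Robot

A 7-joint arm with a two-finger parallel gripper is mounted at the origin on a cart in front of the work surface, level with it; the furniture and walls round the work are solid. World frame = base frame: x ahead of the robot, y to its left, z up, the work surface at z = 0. Lengths are in m, angles in rad, forces in N, time in s.
With the tool pointing down it reaches from about 0.4 to 0.85 m from the base axis. Payload 4.5 kg.
Tool frame: the origin (TCP) lies at the very end of the fingers, on their centre line; the grasp point (between the pads) lies 19 mm behind it (env.grip_point_offset is the distance from the TCP to the grasp point, in m); z points along the fingers, y is the line along which they close (so a half turn about z gives the same grasp; the last joint's range is limited). The gripper opens to 85 mm and grips with 20 to 120 N. Pads are 22 mm wide; open, the fingers measure 114 mm over their backs; the gripper's body (76 mm by 85 mm) begins 54 mm behind the grasp point. The pads swing forward as they close: fully open they stand 13 mm farther back than shut.
Start: joints at [-1.302, 0.689, -0.195, 1.565, 0.157, 0.902, -0.215], TCP at [0.145, 0.608, 0.231] pointing down, gripper open.
Joint ranges: [-3.01, 3.01], [-0.46, 2.08], [-1.47, 1.51], [0.13, 2.56], [-1, 4.14], [0.04, 2.09], [-2.66, 2.66]. Speed limits (rad/s): [2.57, 2.57, 3.14, 3.14, 3.14, 3.14, 3.14].

## Interface

Orientations are given as a unit quaternion [w, x, y, z].
In Python, from workcell import sensors, camera, finish_job, finder, env gives the robot as it stands. The module is installed in compiled form; this text tells all that it offers.
- The arm moves only by the tool arm_command, never from a script. Its argument "motion" is a list of rows, each a list of 3 entries, a list of its own where there are three numbers: the shift along the tool's x, y, z in mm, then the turn about the tool's z in degrees, then the finger opening in mm, from 0 to 85.4. A call has exactly 10 rows; each row shifts and turns the commanded pose from where the row before left it, along the tool's axes as they then stand; what a row does not reach is not made up. A row lasts 1/10 s, in which the tool goes at most 50 mm and 8.59 degrees, less where a joint would pass 70% of its speed; a pose out of reach is approached as far as the arm can. A call is refused whole if a number of a shift passes 50 or a number of a turn 8.59, either way. A call with a gripper value outside its range is refused whole. The fingers move at their own pace and stop on an object; "force" is the grip in N (left out, the last holds). Time passes only in rows, so rows that do not move let the fingers close, or fill a call up. It gives the time, the measured TCP pose, the force, the opening and the grip force at its end, in the units of the state.
- sensors.get_state(): the state, without advancing time (a new reading comes with each control period).
- camera(name): name is "scene" or "top" or "wrist"; returns a dict with "img" (480x640x3 uint8, red, green, blue), "z_map" (480x640 float32, m along the optical axis (not along the pixel's ray), 0 where there is no reading), "K" (3x3 intrinsics, pixels), "k1" (the pictures are not rectified: a ray, as slopes to the right and down, at radius r is drawn at 1 + k1 r^2 times it, then the intrinsics apply), "extrinsics" (4x4, takes a point from camera to world coordinates). Camera axes: x right, y down, z forward; pixel columns grow to the right and rows downward; lengths in m; the calibration is good to about 2 mm. A picture is of the moment at which its call begins.
- finish_job(): hands the job in; it is judged then, once.
Trained networks look in a picture, given as the dict that the camera call returned (one of the last four; its "shot" number tells which), for a name from the list of things; names that differ only in an ending like _2 or _b are one class to them, and where a whole thing is asked for, a point or a joint stands for the part that bears it (a point fixed in the world has none). Each returns a list of dicts, best first, with "score" (0 to 1); they miss things now and then, are a little off and sometimes report something else, mostly with a low value. They report only what shows in the picture. A call takes as long as a camera call.
- finder.find_in(thing, picture): "centre" ([column, row] in pixels, amid what is visible of it).
- finder.regions_of(thing, picture): "pixels" (480x640 bool, what is visible of it) and "centre" ([column, row] in pixels, amid what is visible of it).
- finder.place_of(thing, picture): "centre" ([column, row] in pixels: a listed point, or the origin of a listed thing).
The state is a dict: "clock": time; "joint_positions": joint angles; "qvel": joint speeds; "joint_efforts": joint torques, N m; "ee_pos": TCP position; "ee_rot": TCP orientation; "wrist_force": force on the tool from outside, world axes, zero at the start; "wrist_torque": the same for the moment, N m; "gripper_width": finger opening in m; "grasp_force": force on a finger pad.
Only numpy, scipy, OpenCV 4.12 (cv2) and the standard library are available. Lean on these libraries where they do the work, as an engineer would, in place of code of your own. Each camera call takes 0.05 s, during which the arm holds its last target. There are 200 camera calls.

## Working session

There is one attempt and no reset: what is moved stays moved. The work goes in short steps, Python scripts to look and compute and a tool call to move; the robot and the scene stay as the last step left them, time stands still between calls to the robot, and variables do not carry over. Pictures are saved under pics/ and viewed, at most 10 in all, crops included, and the job is handed in when it is done.

Besides the shell and the picture viewer there is one more tool, called as name([rows], argument=value, ...), one row to a line, values as JSON. arm_command: Moves the arm, as the interface text tells. Its arguments: {"type":"object","properties":{"motion":{"type":"array","items":{"type":"array"}},"force":{"type":"number"}},"required":["motion"]}

```bash
mkdir -p pics
cat > h.py <<'E'
import numpy as np, cv2
from workcell import sensors, camera, finish_job, finder, env
def ray(p,uv):
    K=p["K"];d=np.array([(uv[0]-K[0,2])/K[0,0],(uv[1]-K[1,2])/K[1,1]]);u=d.copy()
    for _ in range(20): u=d/(1+p["k1"]*(u@u))
    return np.array([u[0],u[1],1.])
def at_z(p,uv,z):
    T=p["extrinsics"];r=T[:3,:3]@ray(p,uv);o=T[:3,3];return o+r*(z-o[2])/r[2]
def at_d(p,uv):
    c,r=int(round(uv[0])),int(round(uv[1]));w=p["z_map"][r-2:r+3,c-2:c+3];w=w[w>0]
    T=p["extrinsics"];return T[:3,:3]@(ray(p,uv)*np.median(w))+T[:3,3] if len(w) else None
def save(p,n): cv2.imwrite("pics/"+n,p["img"][:,:,::-1])
E
cat > m.py <<'E'
from h import *
import sys
np.set_printoptions(precision=4,suppress=True)
s=sensors.get_state();print(s["clock"],s["ee_pos"],s["ee_rot"],s["wrist_force"])
Z=dict(button_top=.094,tab_face=.1,pusher_face=.067,datum_face=.067,jig=0,bottle=.067,label_roll=0,next_bottle=0,loose_cap=0,felt_marker=0)
for n in sys.argv[1:]:
    p=camera(n);save(p,n+"%d.png"%p["shot"])
    for t,z in Z.items():
        for r in finder.place_of(t,p)[:2]:
            print(n,t,round(r["score"],2),np.round(r["centre"]),at_z(p,r["centre"],z)[:2],at_d(p,r["centre"]))
E
python3 m.py top scene; ls pics
```

```text
0.0 [0.1453 0.6072 0.2305] [-0.      0.1171  0.9931 -0.0009] [-0.3981  0.3426 -0.0444]
top button_top 0.87 [402. 253.] [0.4905 0.0017] [0.4906 0.0016 0.0935]
top tab_face 0.63 [392. 255.] [0.4866 0.02  ] [0.4856 0.0214 0.1101]
top tab_face 0.56 [341. 299.] [0.4143 0.1067] [0.415  0.104  0.0151]
top pusher_face 0.98 [378. 256.] [0.4885 0.0405] [0.4923 0.0362 0.0271]
top datum_face 0.82 [235. 229.] [0.5374 0.2911] [0.536  0.2894 0.0763]
top bottle 0.61 [340. 250.] [0.4987 0.1059] [0.4955 0.1068 0.0971]
top label_roll 0.81 [344. 191.] [0.6184 0.0952] [ 0.6186  0.0952 -0.0008]
top next_bottle 0.88 [284. 190.] [0.6218 0.2106] [0.5977 0.2019 0.1053]
top next_bottle 0.69 [378. 255.] [0.4955 0.0327] [0.493  0.0357 0.027 ]
top loose_cap 0.56 [343. 300.] [0.4121 0.1004] [0.4121 0.1009 0.0148]
top felt_marker 0.73 [266. 290.] [0.4328 0.2427] [0.4324 0.2409 0.015 ]
scene button_top 0.52 [395. 226.] [0.4864 0.0042] [0.4848 0.0056 0.0953]
scene tab_face 0.82 [389. 226.] [0.4844 0.0198] [0.4778 0.0253 0.1055]
scene pusher_face 0.64 [379. 243.] [0.487  0.0387] [0.4908 0.0356 0.0636]
scene pusher_face 0.23 [242. 267.] [0.5443 0.2853] [0.5048 0.2984 0.0992]
scene datum_face 0.86 [240. 268.] [0.5452 0.2885] [0.5004 0.3031 0.1035]
scene jig 0.71 [326. 281.] [0.5084 0.1375] [0.4959 0.145  0.0122]
scene bottle 0.63 [344. 250.] [0.5011 0.1065] [0.4816 0.1194 0.0841]
scene label_roll 0.85 [318. 246.] [0.6153 0.0955] [0.5009 0.1608 0.0948]
scene next_bottle 0.9 [264. 258.] [0.6322 0.208 ] [0.5275 0.2498 0.0847]
scene loose_cap 0.9 [367. 306.] [0.4157 0.1098] [0.4026 0.1199 0.0152]
scene felt_marker 0.95 [295. 326.] [0.4344 0.2429] [0.4263 0.2468 0.0091]
scene2.png
top1.png
```

View pics/top1.png

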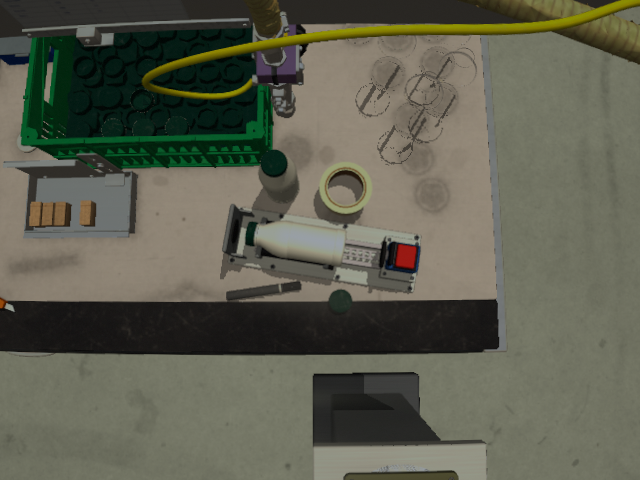

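```bash
cat > f.py <<'E'
from h import *
p=camera("top")
for t,z in (("button_top",.094),("tab_face",.112),("bottle",.08)):
    r=finder.regions_of(t,p)[0];m=r["pixels"];v,u=np.nonzero(m)
    P=[(at_d(p,(a,b))) for a,b in zip(u,v)];P=np.array([x for x in P if x is not None])
    print(t,r["score"],m.sum(),np.median(P,0))
img=p["img"].astype(int);R,G,B=img[...,0],img[...,1],img[...,2]
m=((R>140)&(G<80)&(B<80)).astype(np.uint8)
v,u=np.nonzero(m);k=(v>200)&(v<300)&(u>350)&(u<450)
Q=np.array([at_z(p,(a,b),.094)[:2] for a,b in zip(u[k],v[k])],np.float32)
print(len(Q),Q.mean(0),cv2.minAreaRect(Q))
E
python3 f.py
```

```text
button_top 0.97 407 [ 0.48505344 -0.00243504  0.09286874]
tab_face 0.68 1555 [0.48090086 0.0055276  0.08100265]
bottle 0.8 3410 [0.51299249 0.17520281 0.09062314]
340 [ 0.48542863 -0.00404079] ((0.48537901043891907, -0.00407988578081131), (0.028490794822573662, 0.033972855657339096), 80.36251068115234)
```

The top view shows the red button at (405,257), the bottle along the jig to (250,233), the roll at (345,188), the standing bottle at (275,170), the cap at (340,301) and the marker at (263,291). I can't see the arm clearly in it, so I'll check the scene view.

View pics/scene2.png

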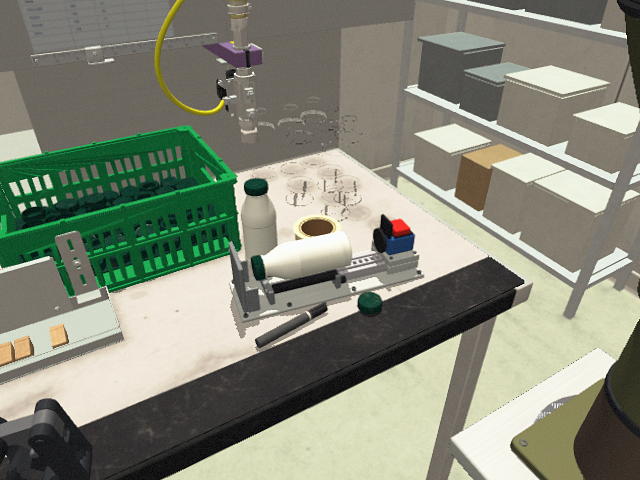

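Run:
```python
from h import *
np.set_printoptions(precision=3,suppress=True)
for n in ("top","scene","wrist"):
    p=camera(n);print(n,p["extrinsics"],p["K"][0,0],p["k1"])
    if n=="wrist": save(p,"w.png")
    if n=="top":
        for uv in ((283,100),(278,65),(405,257),(320,330),(5,305)): print(uv,at_d(p,uv))
s=sensors.get_state();print(s["joint_positions"],s["ee_pos"],env.grip_point_offset)
```

```text
top [[-0.007 -0.991  0.137  0.407]
 [-1.     0.008  0.008  0.134]
 [-0.009 -0.137 -0.991  0.937]
 [ 0.     0.     0.     1.   ]] 501.61211502621165 -0.09925729225853655
(283, 100) [0.672 0.186 0.313]
(278, 65) [0.684 0.186 0.388]
(405, 257) [ 0.483 -0.002  0.094]
(320, 330) [ 0.358  0.143 -0.001]
(5, 305) [0.402 0.751 0.007]
scene [[-0.5   -0.498  0.709 -0.08 ]
 [-0.866  0.285 -0.411  0.493]
 [ 0.002 -0.819 -0.574  0.576]
 [ 0.     0.     0.     1.   ]] 477.9058766486535 -0.029629585736644152
wrist [[ 0.235  0.935  0.266  0.078]
 [ 0.972 -0.225 -0.065  0.623]
 [-0.001  0.274 -0.962  0.374]
 [ 0.     0.     0.     1.   ]] 410.4700716446807 -0.025872809546686068
[-1.302  0.689 -0.195  1.565  0.157  0.902 -0.215] [0.145 0.608 0.231] 0.0187
```

The hanging fixture at about (0.68, 0.19, 0.29+) must be avoided; the path to the slide is otherwise clear. First I turn the tool so its x lies along the travel, and shut the fingers.

arm_command([
  [[0,0,0],8.59,0],
  [[0,0,0],8.59,0],
  [[0,0,0],8.59,0],
  [[0,0,0],8.59,0],
  [[0,0,0],8.59,0],
  [[0,0,0],8.59,0],
  [[0,0,0],8.59,0],
  [[0,0,0],8.59,0],
  [[0,0,0],8.59,0],
  [[0,0,0],8.59,0],
], force=60)

```text
clock: 2.45
ee_pos: [0.1452, 0.608, 0.2313]
ee_rot: [-0.0, 0.764, 0.645, -0.0]
wrist_force: [0.1, -0.3, -0.6]
gripper_width: 0.0002
grasp_force: 0.0
```

```bash
cat > t.py <<'E'
from h import *
import sys
from scipy.spatial.transform import Rotation as Ro
np.set_printoptions(precision=4,suppress=True)
s=sensors.get_state();q=s["ee_rot"];R=Ro.from_quat(np.r_[q[1:],q[0]]).as_matrix()
print(s["clock"],s["ee_pos"],"toolx ang",np.degrees(np.arctan2(R[1,0],R[0,0])),"F",s["wrist_force"],s["gripper_width"],s["joint_positions"])
if len(sys.argv)>3: print("mm tool",R.T@(np.array([float(a) for a in sys.argv[1:4]])-s["ee_pos"])*1000)
E
python3 t.py .485 -.002 .2
```

```text
2.45 [0.1452 0.608  0.2313] toolx ang 80.3127309335159 F [ 0.0613 -0.2902 -0.6101] 0.00019424283992241665 [-1.5437  0.699   0.2446  1.5794 -0.2026  0.8879 -1.3951]
mm tool [-544.0789  437.642    31.1324]
```

arm_command([
  [[-20,16,0],0,0],
  [[-30,24,1],0,0],
  [[-30,24,1],0,0],
  [[-30,24,1],0,0],
  [[-30,24,1],0,0],
  [[-30,24,1],0,0],
  [[-30,24,1],0,0],
  [[-30,24,1],0,0],
  [[-30,24,1],0,0],
  [[-30,24,1],0,0],
])

```text
clock: 3.45
ee_pos: [0.3279, 0.283, 0.2225]
ee_rot: [-0.0, 0.762, 0.647, 0.0]
wrist_force: [0.9, 1.2, -0.5]
gripper_width: 0.0
grasp_force: 0.0
```

arm_command([
  [[-30,24,2],0,0],
  [[-30,24,2],0,0],
  [[-30,24,2],0,0],
  [[-30,24,2],0,0],
  [[-30,24,2],0,0],
  [[-30,24,2],0,0],
  [[-30,24,2],0,0],
  [[-24,20,2],0,0],
  [[-20,17,2],0,0],
  [[0,0,0],0,0],
])

```text
clock: 4.45
ee_pos: [0.4903, -0.004, 0.2044]
ee_rot: [0.002, 0.764, 0.645, 0.0]
wrist_force: [-0.8, -0.2, 0.5]
gripper_width: -0.0
grasp_force: 0.0
```

```bash
cat > w.py <<'E'
from h import *
np.set_printoptions(precision=4,suppress=True)
p=camera("wrist");save(p,"w%d.png"%p["shot"]);print(p["shot"],p["extrinsics"][:3,3])
for t,z in (("button_top",.094),("tab_face",.1),("pusher_face",.067),("bottle",.067),("datum_face",.067)):
    for r in finder.place_of(t,p)[:1]: print(t,round(r["score"],2),np.round(r["centre"]),at_z(p,r["centre"],z)[:2],at_d(p,r["centre"]))
img=p["img"].astype(int);R,G,B=img[...,0],img[...,1],img[...,2]
m=((R>140)&(G<80)&(B<80)).astype(np.uint8);v,u=np.nonzero(m)
if len(u):
    P=[(at_d(p,(a,b))) for a,b in zip(u[::3],v[::3])];P=np.array([x for x in P if x is not None])
    P=P[(P[:,2]>.08)&(P[:,2]<.105)]
    T=P[P[:,2]>np.percentile(P[:,2],60)-.003]
    print(len(T),T[:,2].mean(),T.mean(0),cv2.minAreaRect(T[:,:2].astype(np.float32)))
E
python3 w.py; python3 t.py
```

```text
7 [0.5012 0.0638 0.3471]
button_top 0.58 [316. 234.] [ 0.4867 -0.0041] [ 0.4867 -0.004   0.0944]
tab_face 0.74 [313. 201.] [0.4887 0.0187] [0.4893 0.0208 0.1118]
pusher_face 0.82 [316. 166.] [0.4932 0.0356] [0.4931 0.0353 0.0643]
bottle 0.85 [311.  59.] [0.5018 0.1024] [0.5018 0.1001 0.0838]
904 0.09401177255932026 [ 0.4866 -0.0034  0.094 ] ((0.48649394512176514, -0.003923265263438225), (0.03061959519982338, 0.03722968325018883), 80.47716522216797)
4.75 [0.4877 0.0014 0.2044] toolx ang 80.77612748460899 F [ 0.3109 -0.4333  1.7658] 9.648833901123323e-05 [-0.1526  0.5567  0.0868  2.0093 -0.0851  0.5792 -0.1686]
```

View pics/w7.png

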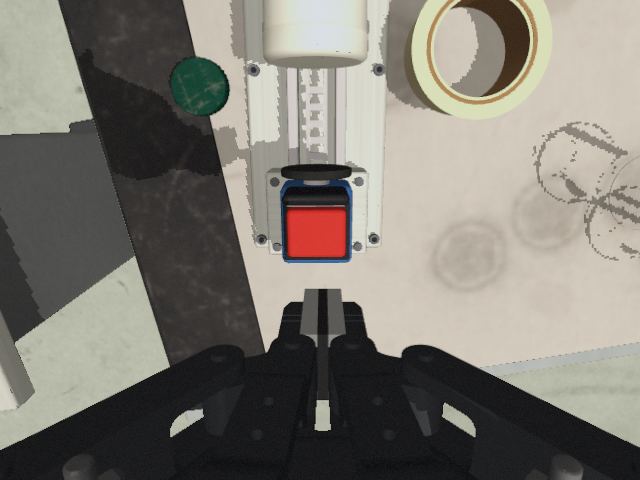

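```bash
python3 t.py .4881 .0050 .100
```

```text
4.75 [0.4877 0.0014 0.2044] toolx ang 80.77612748460899 F [ 0.3109 -0.4333  1.7658] 9.648833901123323e-05 [-0.1526  0.5567  0.0868  2.0093 -0.0851  0.5792 -0.1686]
mm tool [  3.5221  -0.1669 104.3585]
```

The wrist view shows the button at (316,233), with the tab just beyond it at (316,197) and the fingertips lined up behind at (322,295). I now go down to just above the button.

arm_command([
  [[1,0,12],0.4,0],
  [[1,0,16],0,0],
  [[0,0,16],0,0],
  [[0,0,16],0,0],
  [[0,0,14],0,0],
  [[0,0,12],0,0],
  [[0,0,8],0,0],
  [[0,0,6],0,0],
  [[0,0,0],0,0],
  [[0,0,0],0,0],
])

```text
clock: 5.75
ee_pos: [0.4887, 0.0022, 0.1045]
ee_rot: [0.0, 0.765, 0.645, 0.0]
wrist_force: [1.0, -0.5, 1.2]
gripper_width: -0.0001
grasp_force: 0.0
```

```bash
python3 t.py .4878 .0031 .086; python3 w.py
```

```text
5.75 [0.4887 0.0022 0.1045] toolx ang 80.25880770141458 F [ 1.0321 -0.4783  1.1975] -9.814669716778118e-05 [-0.1296  0.7362  0.0499  2.0876 -0.107   0.3197 -0.1609]
mm tool [ 0.7289 -1.0268 18.5436]
8 [0.5    0.0698 0.2473]
tab_face 0.6 [319. 267.] [0.4898 0.0177] [0.4906 0.022  0.1121]
pusher_face 0.62 [320. 201.] [0.4934 0.0366] [0.4932 0.0353 0.0604]
bottle 0.9 [315.  44.] [0.5026 0.1004] [0.5026 0.1003 0.0679]
628 0.0940171323451741 [0.4864 0.0054 0.094 ] ((0.4868214726448059, -0.0015421062707901), (0.025549668818712234, 0.037270840257406235), 80.96263885498047)
```

arm_command([
  [[0,-1,4],0,0],
  [[0,0,4],0,0],
  [[0,0,3],0,0],
  [[0,0,2],0,0],
  [[0,0,2],0,0],
  [[0,0,2],0,0],
  [[0,0,1],0,0],
  [[0,0,0.5],0,0],
  [[0,0,0],0,0],
  [[0,0,0],0,0],
])

```text
clock: 7.05
ee_pos: [0.4874, 0.0023, 0.0861]
ee_rot: [-0.0, 0.765, 0.644, 0.0]
wrist_force: [-1.8, 1.1, 6.5]
gripper_width: 0.0002
grasp_force: 3.2
```

```bash
python3 t.py .4878 .0031 .086
```

```text
7.05 [0.4874 0.0023 0.0861] toolx ang 80.24808329237975 F [-1.8388  1.0539  6.461 ] 0.00018873080991979753 [-0.1249  0.7714  0.042   2.0996 -0.1095  0.2726 -0.1595]
mm tool [0.8896 0.2344 0.0676]
```

Button is down (6.5 N, TCP 86 mm). Push along the travel.

arm_command([
  [[1,0,0.4],0,0],
  [[2,0,0],0,0],
  [[3,0,0],0,0],
  [[5,0,0],0,0],
  [[6,0,0],0,0],
  [[6,0,0],0,0],
  [[6,0,0],0,0],
  [[6,0,0],0,0],
  [[6,0,0],0,0],
  [[5,0,0],0,0],
])

```text
clock: 8.05
ee_pos: [0.4949, 0.0471, 0.086]
ee_rot: [0.0, 0.765, 0.644, -0.0]
wrist_force: [-2.8, -1.6, 10.8]
gripper_width: -0.0
grasp_force: 5.3
```

```bash
python3 t.py; python3 w.py
```

```text
8.05 [0.4949 0.0471 0.086 ] toolx ang 80.21052039083854 F [-2.7993 -1.5996 10.7532] -4.0866112519012836e-05 [-0.2238  0.7781  0.0586  2.0713 -0.1394  0.2963 -0.2195]
9 [0.5064 0.1148 0.2287]
tab_face 0.77 [321. 284.] [0.497  0.0628] [0.4979 0.0675 0.1117]
pusher_face 0.75 [324. 211.] [0.5011 0.0805] [0.501  0.0799 0.0641]
bottle 0.92 [321. 160.] [0.5037 0.1006] [0.5042 0.1034 0.0992]
194 0.08609512631917199 [0.4962 0.0462 0.0861] ((0.4951304793357849, 0.04655681550502777), (0.02226349525153637, 0.036866310983896255), 78.99552917480469)
```

arm_command([
  [[3,0,0],0,0],
  [[5,0,0],0,0],
  [[6,0,0],0,0],
  [[6,0,0],0,0],
  [[6,0,0],0,0],
  [[5,0,0],0,0],
  [[4,0,0],0,0],
  [[2,0,0],0,0],
  [[2,0,0],0,0],
  [[1,0,0],0,0],
])

```text
clock: 9.35
ee_pos: [0.5013, 0.0855, 0.086]
ee_rot: [0.0, 0.765, 0.644, -0.001]
wrist_force: [-3.4, -4.1, 11.1]
gripper_width: 0.0
grasp_force: 5.5
```

```bash
python3 t.py; python3 w.py
```

```text
9.35 [0.5013 0.0855 0.086 ] toolx ang 80.18114537178751 F [-3.4088 -4.1189 11.0997] 3.106117428606931e-05 [-0.3058  0.7862  0.0748  2.0375 -0.1619  0.3249 -0.2706]
10 [0.513  0.1533 0.2286]
tab_face 0.63 [320. 284.] [0.5033 0.1013] [0.5042 0.1061 0.112 ]
pusher_face 0.24 [321. 286.] [0.5007 0.087 ] [0.5041 0.1055 0.1122]
bottle 0.79 [321. 208.] [0.5066 0.1202] [0.5079 0.1268 0.0993]
187 0.08599323504730681 [0.5023 0.0841 0.086 ] ((0.5016069412231445, 0.08494825661182404), (0.023140985518693924, 0.03679579496383667), 78.57559204101562)
```

arm_command([
  [[1,0,0],0,0],
  [[1,0,0],0,0],
  [[0,0,0],0,0],
  [[0,0,0],0,0],
  [[0,0,0],0,0],
  [[0,0,0],0,0],
  [[0,0,0],0,0],
  [[0,0,0],0,0],
  [[0,0,0],0,0],
  [[0,0,0],0,0],
])

```text
clock: 10.65
ee_pos: [0.5013, 0.0856, 0.086]
ee_rot: [0.001, 0.766, 0.643, -0.002]
wrist_force: [-3.7, -5.7, 11.9]
gripper_width: -0.0002
grasp_force: 5.8
```

arm_command([
  [[2,0,0],0,0],
  [[2,0,0],0,0],
  [[1,0,0],0,0],
  [[0,0,0],0,0],
  [[0,0,0],0,0],
  [[0,0,0],0,0],
  [[0,0,0],0,0],
  [[0,0,0],0,0],
  [[0,0,0],0,0],
  [[0,0,0],0,0],
])

```text
clock: 11.65
ee_pos: [0.5026, 0.0899, 0.086]
ee_rot: [0.001, 0.766, 0.643, -0.002]
wrist_force: [-3.2, -7.0, 10.3]
gripper_width: -0.0002
grasp_force: 5.3
```

```bash
python3 t.py; python3 m.py top | grep -E "top (pusher|datum|tab|bottle)"; python3 w.py
```

```text
11.65 [0.5026 0.0899 0.086 ] toolx ang 80.0405681178412 F [-3.2468 -7.0474 10.3271] -0.00020040793072924988 [-0.3187  0.788   0.0806  2.0314 -0.1648  0.3304 -0.2795]
top datum_face 0.8 [236. 232.] [0.5313 0.2887] [0.5287 0.2854 0.0853]
12 [0.5144 0.158  0.2284]
tab_face 0.86 [320. 298.] [0.5035 0.101 ] [0.5045 0.1061 0.1116]
bottle 0.72 [320. 225.] [0.5065 0.1177] [0.5081 0.1258 0.0994]
79 0.08588848366121686 [0.5001 0.0845 0.0859] ((0.5015469193458557, 0.08745942264795303), (0.018409363925457, 0.0370112806558609), 80.77294921875)
```

The slide stayed put (tab still at y = 0.106) while the tip slid 4 mm forward to the tab, so it is at its stop. Now I lift straight up.

arm_command([
  [[0,0,-2],0,0],
  [[0,0,-2],0,0],
  [[0,0,-2],0,0],
  [[0,0,-2],0,0],
  [[0,0,-2],0,0],
  [[-1,0,-3],0,0],
  [[-2,0,-8],0,0],
  [[-2,0,-12],0,0],
  [[0,0,-20],0,0],
  [[0,0,-30],0,0],
])

```text
clock: 13.5
ee_pos: [0.5019, 0.0896, 0.1692]
ee_rot: [-0.001, 0.764, 0.645, -0.0]
wrist_force: [-0.5, 0.5, 0.6]
gripper_width: -0.0001
grasp_force: 0.0
```

arm_command([
  [[-5,0,-20],0,0],
  [[-10,0,-10],0,0],
  [[-10,0,0],0,0],
  [[-10,0,0],0,0],
  [[0,0,0],0,0],
  [[0,0,0],0,0],
  [[0,0,0],0,0],
  [[0,0,0],0,0],
  [[0,0,0],0,0],
  [[0,0,0],0,0],
])

```text
clock: 14.5
ee_pos: [0.4965, 0.0547, 0.1983]
ee_rot: [-0.0, 0.764, 0.645, -0.0]
wrist_force: [0.3, 0.1, -0.6]
gripper_width: 0.0001
grasp_force: 0.0
```

```bash
python3 t.py; python3 w.py
```

```text
14.5 [0.4965 0.0547 0.1983] toolx ang 80.2765277130604 F [ 0.2903  0.071  -0.5954] 6.369555917865202e-05 [-0.2818  0.5814  0.1261  1.9844 -0.1259  0.5832 -0.2407]
13 [0.5079 0.1223 0.3411]
button_top 0.67 [323. 195.] [0.5014 0.0799] [0.5014 0.0799 0.0944]
tab_face 0.85 [322. 162.] [0.504  0.1001] [0.5041 0.1011 0.1108]
pusher_face 0.82 [320. 128.] [0.5061 0.119 ] [0.5063 0.1194 0.097 ]
bottle 0.96 [320. 126.] [0.5061 0.1202] [0.5063 0.1205 0.0982]
1014 0.09401218175555755 [0.5005 0.0793 0.094 ] ((0.5003454685211182, 0.07905670255422592), (0.030760129913687706, 0.03725939616560936), 80.2938003540039)
```

The button is back up at 94 mm and the slide has moved 84.1 mm, so it is home and locked. The pusher is at the bottle's base.

```bash
python3 -c "
from workcell import finish_job; print(finish_job())"
```

```text
the job is handed in; nothing more can be done
None
```

The jig is closed and the job handed in at about 14.5 s of the 38 s: the slide measured 84 mm along, at its end stop, with the button back up. I did not separately measure the bottle's gap to the end plate, and the hand-in gave no verdict.

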